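# Shim the hanging foot of a suction pump

## Task

The suction pump's replacement foot is too short and hangs clear of the counter. Try the packers under it, lying flat and going in nose first, until you have the one that slides in snugly, so that it presses the soft rubber up a little without being forced; let go of it with the foot standing on the middle of its tongue. Leave the other two packers lying flat on the counter well clear of the foot, do not force anything against the pump, and leave everything else where it is.

Things in the scene. Friction and masses are not known exactly. Their poses are not given: they have to be found in the camera images.
- pump: heavy suction pump, does not move: grey finned motor and twin-cylinder head (y -51 to +71 mm, 230 mm tall) on a 300 x 180 mm steel plate 40 to 48 mm above the counter. Origin on the counter under the plate's centre; x along the motor, the hanging foot is on its -y side. Four ears 44 mm wide reach out to y = +-137 mm, a foot under each
- hung_foot (a point): top of the nut on the ear above the hanging foot, on the foot's vertical axis: x = -110, y = -115 mm in the pump's frame, 56 mm above the counter; axes as the pump's. The ear ends 22 mm from this axis towards -y; the free way in for a packer is along the pump's +y. Under the ear: a rigid steel cup, 38 mm across, and a soft rubber dome (radius 16 mm) bulging 6 mm below its rim
- rubber_foot (a joint): how far the dome is pushed up into the cup, m: 0 hanging free, 0.006 level with the rim; springy, 1 N at first touch, then 0.6 N per mm. The gap from dome to counter is 6 to 17 mm, different each time and not measured. A packer thinner than the gap goes in loose; one up to 6 mm thicker pushes the dome up and slides in snugly (push of 2 to 12 N); a thicker one hits the rigid cup
- packer_thin: thinnest of 3 grey plastic packers (100-230 g) alike but for thickness: tongue 10 mm thick, 34 mm wide. Origin: underside, below the middle of its 100 mm flat top; x to the nose, z up. Flat top x -50 to +50 mm, then sloping down 6 mm to the nose at +62; upright grip lug x -66 to -50 mm, 34 mm wide, its top 45 mm above the underside. Starts flat on the counter, nose roughly to the robot's left (+y)
- packer_middle: middle of 3 grey plastic packers (100-230 g) alike but for thickness: tongue 14 mm thick, 34 mm wide. Origin: underside, below the middle of its 100 mm flat top; x to the nose, z up. Flat top x -50 to +50 mm, then sloping down 6 mm to the nose at +62; upright grip lug x -66 to -50 mm, 34 mm wide, its top 45 mm above the underside. Starts flat on the counter, nose roughly to the robot's left (+y)
- packer_thick: thickest of 3 grey plastic packers (100-230 g) alike but for thickness: tongue 18 mm thick, 34 mm wide. Origin: underside, below the middle of its 100 mm flat top; x to the nose, z up. Flat top x -50 to +50 mm, then sloping down 6 mm to the nose at +62; upright grip lug x -66 to -50 mm, 34 mm wide, its top 45 mm above the underside. Starts flat on the counter, nose roughly to the robot's left (+y)
- old_foot: bystander: the worn rubber foot that was taken off, upside down, 38 mm across, 40 mm tall; origin under its centre
- spanner: bystander: steel spanner lying flat, 150 mm long, along its own x axis
- tape_roll: bystander: roll of plaster tape lying flat, 60 mm across, 25 mm tall
- dropper_bottle: bystander: small amber bottle, 30 mm across, 65 mm tall
- swab_drum: bystander: round steel drum, 84 mm across, 75 mm tall
- carton: bystander: white carton, 65 x 110 x 40 mm
- kidney_dish: bystander: steel kidney dish, about 100 x 235 x 40 mm
Mind the look-alikes: they are no part of the job. What is shaped like the packer_middle but red is not meant. Leave any green look-alike of the packer_thick alone.

How it is judged:
By the outcome, as a careful person would: the job done as asked, in the order asked, and still so for the second after the job is handed in, with the robot touching nothing.
It also fails if it takes over 72 s, if anything falls off the work surface, if the arm or the gripper's body presses on something with over 40 N, if the wrist force passes 120 N, or if a joint passes its speed limit or range.

## Robot

A 6-joint arm with a two-finger parallel gripper is mounted at the origin on the work surface. World frame = base frame: x ahead of the robot, y to its left, z up, the work surface at z = 0. Lengths are in m, angles in rad, forces in N, time in s.
With the tool pointing down it reaches from about 0.3 to 0.95 m from the base axis. Payload 3.1 kg.
Tool frame: the origin (TCP) lies at the very end of the fingers, on their centre line; the grasp point (between the pads) lies 19 mm behind it; z points along the fingers, y is the line along which they close (so a half turn about z gives the same grasp; the last joint's range is limited). The gripper opens to 85 mm and grips with 20 to 120 N. Pads are 22 mm wide; open, the fingers measure 114 mm over their backs; the gripper's body (76 mm by 85 mm) begins 54 mm behind the grasp point. The pads swing forward as they close: fully open they stand 13 mm farther back than shut.
Start: joints at [-1.343, 0.308, 1.634, -0, 1.2, -0.07], TCP at [0.183, -0.598, 0.231] pointing down, gripper open.
Joint ranges: [-3.06, 3.06], [-0.79, 1.96], [0.05, 2.63], [-1.19, 4.34], [0.05, 2.64], [-2.94, 2.94]. Speed limits (rad/s): [2.79, 2.79, 3.14, 3.14, 3.14, 3.14].

## Interface

Orientations are given as a unit quaternion [x, y, z, w].
In Python, from plant import bot, get_image, job gives the robot as it stands. The module is installed in compiled form; this text tells all that it offers.
- The arm moves only by the tool send_rows, never from a script. Its argument "steps" is a list of rows, each an object with "slide": the shift along the tool's x, y, z in m, a list of three; "rot": the turn, a rotation vector about the tool's x, y, z in units of 6 degrees (1.0 is 6 degrees), a list of three; "claw": the closure, from 0 (fully open) to 1 (shut). A call has 1 to 20 rows; each row shifts and turns the commanded pose from where the row before left it, along the tool's axes as they then stand; what a row does not reach is not made up. A row lasts 1/12 s, in which the tool goes at most 41.7 mm and 7.16 degrees, less where a joint would pass 70% of its speed; a pose out of reach is approached as far as the arm can. A call with a gripper value outside its range is refused whole. The fingers move at their own pace and stop on an object; "squeeze" is the grip in N (left out, the last holds). Time passes only in rows, so rows that do not move let the fingers close. It gives the time, the measured TCP pose, the force, the opening and the grip force at its end, in the units of the state.
- bot.get_obs(): the state, without advancing time (a new reading comes with each control period).
- get_image(name): name is "scene" or "top" or "wrist"; returns a dict with "color" (480x640x3 uint8, blue, green, red), "z_map" (480x640 float32, m along the optical axis (not along the pixel's ray), 0 where there is no reading), "mtx" (3x3 intrinsics, pixels), "world_to_cam" (4x4, takes a point from world to camera coordinates). Camera axes: x right, y down, z forward; pixel columns grow to the right and rows downward; lengths in m; the calibration is good to about 2 mm. A picture is of the moment at which its call begins.
- job.finish_job(): hands the job in; it is judged then, once.
The state is a dict: "time_s": time; "joint_positions": joint angles; "qvel": joint speeds; "effort": joint torques, N m; "ee_pos": TCP position; "ee_rot": TCP orientation; "contact_force": force on the tool from outside, world axes, zero at the start; "ft_torque": the same for the moment, N m; "gripper_width": finger opening in m; "grasp_force": force on a finger pad.
Only numpy, scipy, OpenCV 4.12 (cv2) and the standard library are available. Lean on these libraries where they do the work, as an engineer would, in place of code of your own. Each camera call takes 0.05 s, during which the arm holds its last target. There are 200 camera calls.

## Working session

There is one attempt and no reset: what is moved stays moved. The work goes in short steps, Python scripts to look and compute and a tool call to move; the robot and the scene stay as the last step left them, time stands still between calls to the robot, and variables do not carry over. Pictures are saved under pics/ and viewed, at most 10 in all, crops included, and the job is handed in when it is done.

Besides the shell and the picture viewer there is one more tool, called after ">>>" as name(argument=value, ...), one argument or row to a line, values as JSON. send_rows: Moves the arm, as the interface text tells. Its arguments: {"type":"object","properties":{"steps":{"type":"array","items":{"type":"object","properties":{"slide":{"type":"array","items":{"type":"number"}},"rot":{"type":"array","items":{"type":"number"}},"claw":{"type":"number"}}}},"squeeze":{"type":"number"}},"required":["steps"]}

```bash
mkdir -p pics
cat > h.py <<'E'
import numpy as np, cv2
from plant import bot, get_image, job
def cloud(im):
    z=im["z_map"]; K=im["mtx"]; T=np.linalg.inv(im["world_to_cam"])
    v,u=np.mgrid[:480,:640]
    p=np.stack([(u-K[0,2])/K[0,0]*z,(v-K[1,2])/K[1,1]*z,z],-1)
    w=p@T[:3,:3].T+T[:3,3]; w[z==0]=np.nan
    return w
E
python3 - <<'E'
from h import *
import pickle
o=bot.get_obs(); print({k:np.round(v,3) for k,v in o.items()})
for n in ("top","scene"):
    im=get_image(n); pickle.dump(im,open(n+".pkl","wb")); cv2.imwrite(f"pics/{n}0.png",im["color"])
    print(n,np.round(im["mtx"],1).tolist(),np.round(np.linalg.inv(im["world_to_cam"]),3).tolist())
E
```

```text
{'time_s': np.float64(0.0), 'joint_positions': array([-1.343,  0.309,  1.635, -0.   ,  1.2  , -0.07 ]), 'qvel': array([0.002, 0.   , 0.003, 0.001, 0.   , 0.002]), 'effort': array([-1.0000e-03, -4.1526e+01, -2.7666e+01, -0.0000e+00,  1.0000e-02,
       -0.0000e+00]), 'ee_pos': array([ 0.183, -0.597,  0.23 ]), 'ee_rot': array([ 0.989,  0.148, -0.   , -0.001]), 'contact_force': array([0.44 , 0.247, 0.646]), 'ft_torque': array([-0.02 ,  0.025,  0.034]), 'grasp_force': np.float64(0.0), 'gripper_width': np.float64(0.085)}
top [[443.8, 0.0, 322.6], [0.0, 443.8, 232.4], [0.0, 0.0, 1.0]] [[-0.161, -0.962, 0.22, 0.366], [-0.987, 0.156, -0.037, -0.083], [0.001, -0.223, -0.975, 0.86], [0.0, 0.0, 0.0, 1.0]]
scene [[517.2, 0.0, 310.8], [0.0, 517.2, 230.9], [0.0, 0.0, 1.0]] [[0.784, 0.386, -0.486, 1.012], [0.621, -0.502, 0.603, -0.651], [-0.012, -0.774, -0.633, 0.666], [0.0, 0.0, 0.0, 1.0]]
```

View pics/top0.png

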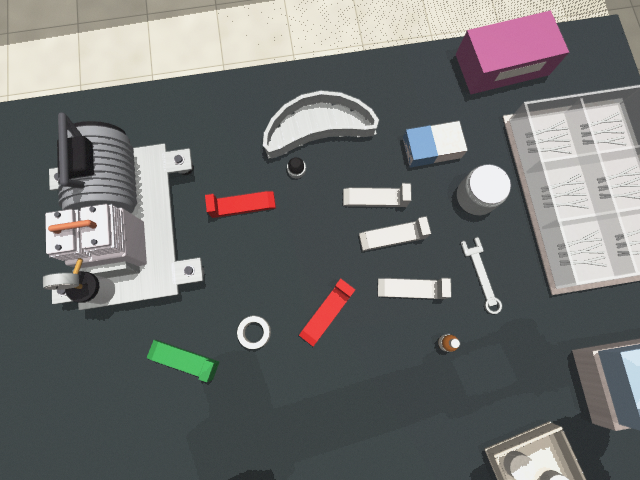

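View pics/scene0.png

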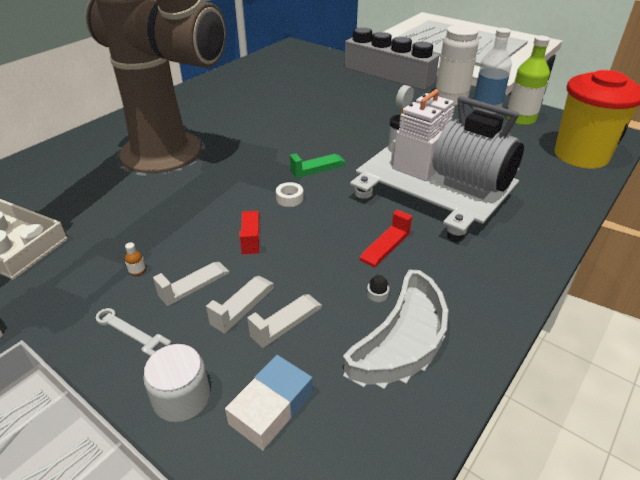

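Top view: pump at left, with its −y ears at pixels (178,160) and (190,270). Going by the frame, the lower one is the hanging foot. The three grey packers are at (377,196), (395,234) and (414,288), lugs to the right. The decoys are red at (240,203) and (327,313) and green at (180,360). The scene view agrees, with the foot near (365,187).

```bash
cat >> h.py <<'E'
def packers(im,lo=0.006):
    w=cloud(im); hsv=cv2.cvtColor(im["color"],cv2.COLOR_BGR2HSV)
    m=((hsv[...,1]<60)&(hsv[...,2]>110)&(w[...,2]>lo)&(w[...,2]<0.06)).astype(np.uint8)
    n,l,s,c=cv2.connectedComponentsWithStats(m,connectivity=4)
    out=[]
    for i in range(1,n):
        if s[i,4]<300: continue
        P=w[l==i]; tz=P[(P[:,2]<0.03)]
        (cx,cy),(a,b),_=cv2.minAreaRect((P[:,:2]*1000).astype(np.float32))
        out.append((i,s[i,4],np.round(c[i]),round(cx),round(cy),round(max(a,b)),round(min(a,b)),P))
    return out
E
python3 - <<'E'
from h import *
import pickle
for n in ("top","scene"):
    im=pickle.load(open(n+".pkl","rb")); print(n)
    w=cloud(im)
    for r in packers(im):
        P=r[-1]
        if not(90<r[5]<160 and r[6]<60): continue
        print(r[:-1]); lug=P[P[:,2]>0.035]; t=P[P[:,2]<0.028]
        print(" lugtop",np.round(lug.mean(0),4),len(lug),"tongue z med",np.round(np.percentile(t[:,2],[20,50,80]),4), "tongue c",np.round(np.median(t,0),4))
        L=lug[lug[:,2]>np.percentile(lug[:,2],60)]
        # line through tongue top
        tt=t[abs(t[:,2]-np.median(t[:,2]))<.003]
        (c,s,a)=cv2.minAreaRect((tt[:,:2]*1000).astype(np.float32)); print(" rect tongue",np.round(c,1),np.round(s,1),round(a,1))
        if len(lug)>10:
          (c,s,a)=cv2.minAreaRect((lug[lug[:,2]>.041][:,:2]*1000).astype(np.float32)); print(" rect lug",np.round(c,1),np.round(s,1),round(a,1))
    m=(w[...,2]>.044)&(w[...,2]<.053)&(w[...,1]>.05)
    n_,l,s,c=cv2.connectedComponentsWithStats(m.astype(np.uint8))
    i=1+np.argmax(s[1:,4]);P=w[l==i]
    print("plate",np.round(np.percentile(P,[1,50,99],axis=0),3).tolist(),cv2.minAreaRect((P[:,:2]*1000).astype(np.float32)))
    m=(w[...,2]>.0535)&(w[...,2]<.059)&(w[...,1]>.05)&(w[...,1]<.35)
    n_,l,s,c=cv2.connectedComponentsWithStats(m.astype(np.uint8))
    for i in range(1,n_):
        if 10<s[i,4]<400: print("nut?",c[i].round(),s[i,4],np.round(w[l==i].mean(0),4),np.round(np.ptp(w[l==i],axis=0),3))
im=pickle.load(open("scene.pkl","rb"))
cv2.imwrite("pics/foot.png",cv2.resize(im["color"][160:250,330:490],None,fx=5,fy=5,interpolation=cv2.INTER_CUBIC))
E
```

```text
top
(302, np.int32(942), array([371., 196.]), 616, -222, 112, 35)
 lugtop [nan nan nan] 0 tongue z med [0.013  0.0143 0.0157] tongue c [ 0.6151 -0.2209  0.0143]<stdin>:10: RuntimeWarning: Mean of empty slice.
  ret = um.true_divide(
Traceback (most recent call last):
IndexError: index -1 is out of bounds for axis 0 with size 0
```

```bash
cat >> h.py <<'E'
def blobs(im,lo,hi,amin,amax,box=None):
    w=cloud(im); hsv=cv2.cvtColor(im["color"],cv2.COLOR_BGR2HSV)
    m=((hsv[...,1]<60)&(hsv[...,2]>100)&(w[...,2]>lo)&(w[...,2]<hi)).astype(np.uint8)
    n,l,s,c=cv2.connectedComponentsWithStats(m,connectivity=4); out=[]
    for i in range(1,n):
        if not amin<s[i,4]<amax: continue
        P=w[l==i]
        if box and not (box[0]<P[:,0].mean()<box[1] and box[2]<P[:,1].mean()<box[3]): continue
        q,d,a=cv2.minAreaRect((P[:,:2]*1000).astype(np.float32))
        out.append((np.round(c[i]).astype(int).tolist(),int(s[i,4]),np.round(q,1).tolist(),np.round(d,1).tolist(),round(a,1),np.round(np.percentile(P[:,2]*1000,[10,50,90]),1).tolist()))
    return out
E
python3 - <<'E'
from h import *
import pickle
B=(.35,.75,-.4,-.12)
for n in ("top","scene"):
    im=pickle.load(open(n+".pkl","rb")); print(n); w=cloud(im)
    print("tongue");[print(r) for r in blobs(im,.007,.025,300,3000,B)]
    print("lug");[print(r) for r in blobs(im,.038,.055,60,1000,B)]
    m=(w[...,2]>.044)&(w[...,2]<.0525)&(w[...,1]>.05)
    n_,l,s,c=cv2.connectedComponentsWithStats(m.astype(np.uint8))
    i=1+np.argmax(s[1:,4]);P=w[l==i]
    print("plate",np.round(np.percentile(P,[1,50,99],axis=0),3).tolist())
    if n=="top":
        # edge of plate: min y for x rows between the ears
        for x in np.arange(.34,.72,.02):
            r=P[abs(P[:,0]-x)<.004]
            if len(r): print(round(x,2),np.round([r[:,1].min(),r[:,1].max()],4))
        xs=P[P[:,1]<P[:,1].min()+.06]
    m=(w[...,2]>.0535)&(w[...,2]<.060)&(w[...,1]>.05)&(w[...,1]<.35)
    n_,l,s,c=cv2.connectedComponentsWithStats(m.astype(np.uint8))
    for i in range(1,n_):
        if 12<s[i,4]<400: print("nut?",c[i].round(),s[i,4],np.round(w[l==i].mean(0),4),np.round(np.ptp(w[l==i],axis=0),3))
im=pickle.load(open("scene.pkl","rb"))
cv2.imwrite("pics/foot.png",cv2.resize(im["color"][160:250,330:490],None,fx=5,fy=5,interpolation=cv2.INTER_CUBIC))
E
```

```text
top
tongue
([371, 196], 940, [615.6, -222.4], [112.0, 35.2], 80.3, [12.1, 14.3, 16.3])
([389, 235], 1012, [530.3, -241.2], [34.7, 112.9], 2.0, [16.0, 18.4, 20.4])
([409, 288], 1018, [424.9, -258.5], [110.5, 34.2], 78.5, [8.7, 10.7, 12.5])
lug
([448, 138], 879, [701.8, -392.4], [66.2, 60.7], 1.3, [38.9, 40.6, 42.4])
([406, 192], 152, [603.8, -285.0], [16.4, 33.9], 78.8, [43.3, 45.4, 47.2])
([424, 226], 156, [532.7, -305.1], [33.8, 17.0], 2.7, [43.7, 45.6, 47.3])
([446, 287], 170, [412.5, -319.8], [17.1, 34.0], 77.9, [44.0, 45.9, 47.3])
plate [[0.48, 0.12, 0.045], [0.589, 0.194, 0.048], [0.773, 0.327, 0.052]]
0.48 [0.1657 0.3441]
0.5 [0.1186 0.2792]
0.52 [0.118  0.2831]
0.54 [0.1188 0.2311]
0.56 [0.1651 0.2168]
0.58 [0.165  0.2174]
0.6 [0.1645 0.2164]
0.62 [0.1651 0.2163]
0.64 [0.1649 0.2364]
0.66 [0.1645 0.2322]
0.68 [0.164  0.2264]
0.7 [0.1643 0.2275]
nut? [178. 158.] 48 [0.7379 0.1393 0.0562] [0.014 0.015 0.006]
nut? [143. 229.] 21 [0.6085 0.2152 0.0568] [0.029 0.002 0.006]
nut? [145. 251.] 36 [0.5659 0.2154 0.0568] [0.049 0.004 0.006]
nut? [136. 271.] 19 [0.532  0.2336 0.0568] [0.0
[... 239 characters left out ...]
0], 1152, [532.4, -249.1], [37.4, 129.7], 2.5, [11.4, 17.8, 19.8])
([287, 317], 1200, [616.3, -230.5], [129.1, 36.2], 80.1, [10.0, 14.1, 16.1])
lug
([161, 281], 171, [414.8, -319.8], [16.7, 35.4], 77.6, [41.4, 44.9, 46.8])
([217, 308], 218, [535.0, -304.8], [36.6, 18.0], 1.9, [41.6, 44.8, 46.3])
([257, 322], 230, [606.5, -284.9], [17.6, 35.6], 80.1, [41.1, 45.0, 46.5])
plate [[0.485, 0.119, 0.044], [0.659, 0.195, 0.048], [0.78, 0.316, 0.052]]
nut? [411. 172.] 103 [0.5906 0.217  0.0566] [0.083 0.02  0.006]
nut? [364. 177.] 28 [0.521  0.1403 0.0557] [0.013 0.014 0.005]
nut? [464. 188.] 118 [0.7079 0.2314 0.0568] [0.089 0.029 0.006]
nut? [458. 216.] 38 [0.7405 0.1384 0.0558] [0.014 0.018 0.006]
```

View pics/foot.png

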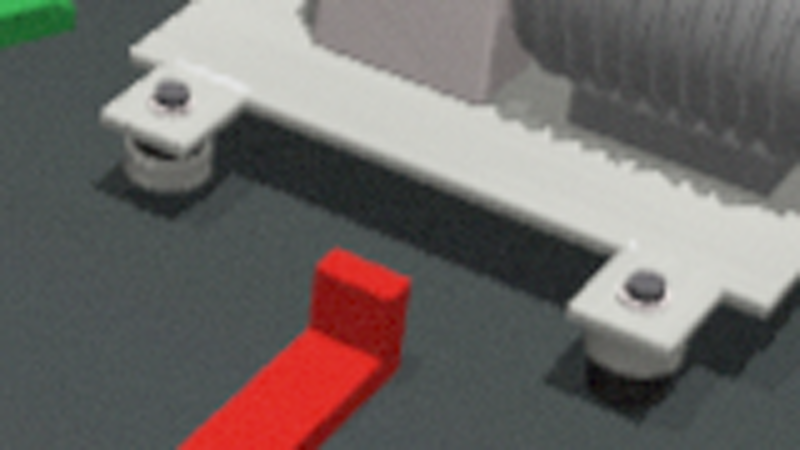

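Foot crop: the left ear, nut at scene pixel (364,177), has a light cup whose lower rim is near (364,198). It hangs below the ear with a dark band above it. The right one is an ordinary foot, cup above and rubber below. I'll estimate the rim height from the depth.

Run:
```python
from h import *
import pickle
im=pickle.load(open("scene.pkl","rb")); w=cloud(im); g=cv2.cvtColor(im["color"],cv2.COLOR_BGR2GRAY)
M=im["world_to_cam"];K=im["mtx"]
for u in (360,363,366,369):
    print(u,[(v,int(g[v,u]),*(np.round(w[v,u]*1000).astype(int) if np.isfinite(w[v,u,0]) else ())) for v in range(186,203)])
c=np.linalg.inv(M)[:3,3]; a=np.array([.520,.140]); d=(c[:2]-a)/np.linalg.norm(c[:2]-a)
for z in (.0,.008,.012,.016,.02,.024,.028):
    p=M[:3,:3]@np.array([*(a+.019*d),z])+M[:3,3]; print(z,np.round((K@p/p[2])[:2],1))
```

```text
360 [(186, 183, np.int64(527), np.int64(118), np.int64(48)), (187, 141, np.int64(527), np.int64(118), np.int64(45)), (188, 103, np.int64(525), np.int64(122), np.int64(40)), (189, 58, np.int64(523), np.int64(125), np.int64(35)), (190, 24, np.int64(521), np.int64(128), np.int64(30)), (191, 86, np.int64(523), np.int64(125), np.int64(30)), (192, 126, np.int64(526), np.int64(121), np.int64(30)), (193, 121, np.int64(524), np.int64(124), np.int64(26)), (194, 104, np.int64(524), np.int64(124), np.int64(23)), (195, 102, np.int64(525), np.int64(122), np.int64(22)), (196, 107, np.int64(525), np.int64(123), np.int64(19)), (197, 87, np.int64(512), np.int64(144), np.int64(-1)), (198, 51, np.int64(516), np.int64(138), np.int64(1)), (199, 35, np.int64(516), np.int64(138), np.int64(-2)), (200, 38, np.int64(519), np.int64(134), np.int64(-1)), (201, 45, np.int64(522), np.int64(130), np.int64(0)), (202, 50, np.int64(525), np.int64(125), np.int64(1))]
363 [(186, 212, np.int64(532), np.int64(121), np.int64(48)), (187, 193, np.int64(534), np.int64(119), np.int64(48)), (188, 147, np.int64(534), np.int64(118
[... 2029 characters left out ...]
), (192, 109), (193, 101, np.int64(539), np.int64(136), np.int64(25)), (194, 102, np.int64(538), np.int64(138), np.int64(21)), (195, 108, np.int64(540), np.int64(134), np.int64(21)), (196, 101, np.int64(528), np.int64(156), np.int64(1)), (197, 66, np.int64(529), np.int64(154), np.int64(0)), (198, 42, np.int64(531), np.int64(151), np.int64(0)), (199, 40, np.int64(533), np.int64(149), np.int64(-1)), (200, 58, np.int64(535), np.int64(146), np.int64(-1)), (201, 70, np.int64(537), np.int64(142), np.int64(0)), (202, 72, np.int64(539), np.int64(139), np.int64(0))]
0.0 [361.7 203.6]
0.008 [361.9 200.6]
0.012 [362.  199.1]
0.016 [362.1 197.6]
0.02 [362.2 196.1]
0.024 [362.3 194.6]
0.028 [362.4 193. ]
```

>>> send_rows(
  steps=[
    {"slide": [0,0,0],"rot": [0,0,-1.15]},
    {"slide": [0,0,0],"rot": [0,0,-1.15]},
    {"slide": [0,0,0],"rot": [0,0,-1.15]},
    {"slide": [0,0,0],"rot": [0,0,-1.15]},
    {"slide": [0,0,0],"rot": [0,0,-1.15]},
    {"slide": [0,0,0],"rot": [0,0,-1.15]},
    {"slide": [0,0,0],"rot": [0,0,-1.15]},
    {"slide": [0,0,0],"rot": [0,0,-1.15]},
    {"slide": [0,0,0],"rot": [0,0,-1.15]},
  ],
)

```text
invalid input at $.steps[0]: expected keys slide, rot, claw
```

>>> send_rows(
  steps=[
    {"slide": [0,0,0],"rot": [0,0,-1.15],"claw": 0},
    {"slide": [0,0,0],"rot": [0,0,-1.15],"claw": 0},
    {"slide": [0,0,0],"rot": [0,0,-1.15],"claw": 0},
    {"slide": [0,0,0],"rot": [0,0,-1.15],"claw": 0},
    {"slide": [0,0,0],"rot": [0,0,-1.15],"claw": 0},
    {"slide": [0,0,0],"rot": [0,0,-1.15],"claw": 0},
    {"slide": [0,0,0],"rot": [0,0,-1.15],"claw": 0},
    {"slide": [0,0,0],"rot": [0,0,-1.15],"claw": 0},
    {"slide": [0,0,0],"rot": [0,0,-1.15],"claw": 0},
  ],
  squeeze=40,
)

```text
time_s: 0.85
ee_pos: [0.1833, -0.597, 0.2305]
ee_rot: [0.769, 0.639, 0.0, -0.001]
contact_force: [-0.1, -0.5, -0.2]
gripper_width: 0.0855
grasp_force: 0.0
```

>>> send_rows(
  steps=[
    {"slide": [0.024,0.022,0],"rot": [0,0,0],"claw": 0},
    {"slide": [0.024,0.022,0],"rot": [0,0,0],"claw": 0},
    {"slide": [0.024,0.022,0],"rot": [0,0,0],"claw": 0},
    {"slide": [0.024,0.022,0],"rot": [0,0,0],"claw": 0},
    {"slide": [0.024,0.022,0],"rot": [0,0,0],"claw": 0},
    {"slide": [0.024,0.022,0],"rot": [0,0,0],"claw": 0},
    {"slide": [0.024,0.022,0],"rot": [0,0,0],"claw": 0},
    {"slide": [0.024,0.022,0],"rot": [0,0,0],"claw": 0},
    {"slide": [0.024,0.022,0],"rot": [0,0,0],"claw": 0},
    {"slide": [0.024,0.022,0],"rot": [0,0,0],"claw": 0},
    {"slide": [0.024,0.022,0],"rot": [0,0,0],"claw": 0},
    {"slide": [0.024,0.022,0],"rot": [0,0,0],"claw": 0},
    {"slide": [0.024,0.022,0],"rot": [0,0,0],"claw": 0},
    {"slide": [0.024,0.022,0],"rot": [0,0,0],"claw": 0},
    {"slide": [0.024,0.022,0],"rot": [0,0,0],"claw": 0},
    {"slide": [0.024,0.022,0],"rot": [0,0,0],"claw": 0},
    {"slide": [0,0,0],"rot": [0,0,0],"claw": 0},
  ],
)

```text
time_s: 2.27
ee_pos: [0.6054, -0.2821, 0.2306]
ee_rot: [0.769, 0.639, 0.002, -0.0]
contact_force: [-0.3, -0.1, 0.3]
gripper_width: 0.0853
grasp_force: 0.0
```

>>> send_rows(
  steps=[
    {"slide": [-0.003,0,0.03],"rot": [0,0,0],"claw": 0.3},
    {"slide": [0,0,0.035],"rot": [0,0,0],"claw": 0.3},
    {"slide": [0,0,0.035],"rot": [0,0,0],"claw": 0.3},
    {"slide": [0,0,0.035],"rot": [0,0,0],"claw": 0.3},
    {"slide": [0,0,0.035],"rot": [0,0,0],"claw": 0.3},
    {"slide": [0,0,0.03],"rot": [0,0,0],"claw": 0.3},
    {"slide": [0,0,0.016],"rot": [0,0,0],"claw": 0.3},
    {"slide": [0,0,0],"rot": [0,0,0],"claw": 0.3},
  ],
)

```text
time_s: 2.93
ee_pos: [0.5962, -0.2875, 0.0098]
ee_rot: [0.771, 0.637, -0.002, -0.005]
contact_force: [0.2, 0.4, -1.0]
gripper_width: 0.0598
grasp_force: 0.0
```

>>> send_rows(
  steps=[
    {"slide": [0,0,0],"rot": [0,0,0],"claw": 1},
    {"slide": [0,0,0],"rot": [0,0,0],"claw": 1},
    {"slide": [0,0,0],"rot": [0,0,0],"claw": 1},
    {"slide": [0,0,0],"rot": [0,0,0],"claw": 1},
    {"slide": [0,0,0],"rot": [0,0,0],"claw": 1},
    {"slide": [0,0,0],"rot": [0,0,0],"claw": 1},
  ],
)

```text
time_s: 3.43
ee_pos: [0.6025, -0.2906, 0.0179]
ee_rot: [0.771, 0.637, 0.001, 0.002]
contact_force: [-0.1, -0.3, 5.1]
gripper_width: 0.0334
grasp_force: 42.1
```

>>> send_rows(
  steps=[
    {"slide": [0,0,-0.02],"rot": [0,0,0],"claw": 1},
    {"slide": [0,0,-0.02],"rot": [0,0,0],"claw": 1},
    {"slide": [0,0,-0.02],"rot": [0,0,0],"claw": 1},
    {"slide": [0,0,0],"rot": [0,0,-0.6],"claw": 1},
    {"slide": [0,0,0],"rot": [0,0,-0.6],"claw": 1},
    {"slide": [0,0,0],"rot": [0,0,-0.6],"claw": 1},
    {"slide": [0.025,0,0],"rot": [0,0,0],"claw": 1},
    {"slide": [0.025,0,0],"rot": [0,0,0],"claw": 1},
    {"slide": [0.025,-0.01,0],"rot": [0,0,0],"claw": 1},
    {"slide": [0.025,-0.015,0],"rot": [0,0,0],"claw": 1},
    {"slide": [0.025,-0.015,0],"rot": [0,0,0],"claw": 1},
    {"slide": [0.025,-0.015,0],"rot": [0,0,0],"claw": 1},
    {"slide": [0.025,-0.015,0],"rot": [0,0,0],"claw": 1},
    {"slide": [0.02,-0.014,0],"rot": [0,0,0],"claw": 1},
    {"slide": [0,0,0],"rot": [0,0,0],"claw": 1},
    {"slide": [0,0,0],"rot": [0,0,0],"claw": 1},
    {"slide": [0,0,0],"rot": [0,0,0],"claw": 1},
  ],
)

```text
time_s: 4.85
ee_pos: [0.5174, -0.0947, 0.0756]
ee_rot: [0.707, 0.707, 0.0, 0.001]
contact_force: [0.7, -0.7, -1.9]
gripper_width: 0.033
grasp_force: 41.2
```

Run:
```python
from h import *
for n in ("top","scene"):
    im=get_image(n); cv2.imwrite(f"pics/{n}1.png",im["color"]); 
    print(n);[print(r) for r in blobs(im,.05,.085,200,3000,(.4,.65,-.15,.15))];
    print("lug");[print(r) for r in blobs(im,.09,.12,40,1500,(.4,.65,-.15,.15))]
o=bot.get_obs();print(o["time_s"],o["ee_pos"],o["ee_rot"],o["contact_force"],o["gripper_width"])
```

```text
top
lug
scene
([323, 209], 436, [521.7, -19.8], [34.4, 101.7], 1.9, [61.8, 70.8, 72.9])
lug
([290, 212], 103, [520.0, -92.3], [15.9, 38.4], 74.9, [93.2, 101.6, 104.0])
4.95 [ 0.51795733 -0.09531185  0.07568498] [7.07571475e-01 7.06641272e-01 3.46232528e-04 7.74644675e-04] [-0.16615533 -0.68661575 -1.74497563] 0.03362775322058143
```

View pics/scene1.png

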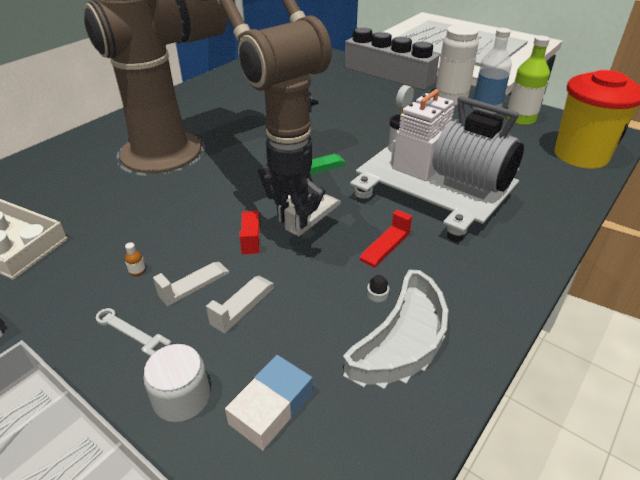

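>>> send_rows(
  steps=[
    {"slide": [0,0,0.018],"rot": [0,0,0],"claw": 1},
    {"slide": [0,0,0.018],"rot": [0,0,0],"claw": 1},
    {"slide": [0,0,0.014],"rot": [0,0,0],"claw": 1},
    {"slide": [0,0,0.004],"rot": [0,0,0],"claw": 1},
    {"slide": [0,0,0.002],"rot": [0,0,0],"claw": 1},
    {"slide": [0,0,0.001],"rot": [0,0,0],"claw": 1},
    {"slide": [0,0,0],"rot": [0,0,0],"claw": 1},
    {"slide": [0,0,0],"rot": [0,0,0],"claw": 1},
    {"slide": [0,0,0],"rot": [0,0,0],"claw": 1},
  ],
)

```text
time_s: 5.7
ee_pos: [0.5177, -0.0947, 0.0192]
ee_rot: [0.707, 0.707, 0.0, 0.001]
contact_force: [-1.1, 0.4, -1.9]
gripper_width: 0.0332
grasp_force: 41.2
```

>>> send_rows(
  steps=[
    {"slide": [0,0,0.001],"rot": [0,0,0],"claw": 1},
    {"slide": [0,0,0.0005],"rot": [0,0,0],"claw": 1},
    {"slide": [0,0,0],"rot": [0,0,0],"claw": 1},
    {"slide": [0,0,0],"rot": [0,0,0],"claw": 1},
  ],
)

```text
time_s: 6.03
ee_pos: [0.5176, -0.0946, 0.0178]
ee_rot: [0.707, 0.707, 0.0, 0.001]
contact_force: [-2.7, -0.1, 5.5]
gripper_width: 0.0331
grasp_force: 42.0
```

>>> send_rows(
  steps=[
    {"slide": [0.01,0.0005,-0.0007],"rot": [0,0,0],"claw": 1},
    {"slide": [0.02,0.0005,0],"rot": [0,0,0],"claw": 1},
    {"slide": [0.02,0,0],"rot": [0,0,0],"claw": 1},
    {"slide": [0.02,0,0],"rot": [0,0,0],"claw": 1},
    {"slide": [0.01,0,0],"rot": [0,0,0],"claw": 1},
    {"slide": [0,0,0],"rot": [0,0,0],"claw": 1},
    {"slide": [0,0,0],"rot": [0,0,0],"claw": 1},
  ],
)

```text
time_s: 6.62
ee_pos: [0.5183, -0.0134, 0.0178]
ee_rot: [0.707, 0.707, 0.001, -0.0]
contact_force: [-0.6, 2.2, 4.2]
gripper_width: 0.0328
grasp_force: 41.7
```

>>> send_rows(
  steps=[
    {"slide": [0.005,0,0],"rot": [0,0,0],"claw": 1},
    {"slide": [0.005,0,0],"rot": [0,0,0],"claw": 1},
    {"slide": [0.004,0,0],"rot": [0,0,0],"claw": 1},
    {"slide": [0.004,0,0],"rot": [0,0,0],"claw": 1},
  ],
)

```text
time_s: 6.95
ee_pos: [0.5185, 0.0029, 0.0178]
ee_rot: [0.708, 0.707, 0.0, 0.001]
contact_force: [-0.4, -2.8, 3.7]
gripper_width: 0.0331
grasp_force: 41.9
```

>>> send_rows(
  steps=[
    {"slide": [0.003,0,0],"rot": [0,0,0],"claw": 1},
    {"slide": [0.003,0,0],"rot": [0,0,0],"claw": 1},
  ],
)

```text
time_s: 7.12
ee_pos: [0.5185, 0.0093, 0.0178]
ee_rot: [0.707, 0.707, 0.0, 0.001]
contact_force: [0.2, -3.9, 4.5]
gripper_width: 0.0329
grasp_force: 42.0
```

>>> send_rows(
  steps=[
    {"slide": [0.003,0,0],"rot": [0,0,0],"claw": 1},
    {"slide": [0.003,0,0],"rot": [0,0,0],"claw": 1},
  ],
)

```text
time_s: 7.28
ee_pos: [0.5184, 0.0154, 0.0178]
ee_rot: [0.707, 0.707, 0.0, 0.0]
contact_force: [0.7, -5.0, 4.0]
gripper_width: 0.0334
grasp_force: 42.1
```

>>> send_rows(
  steps=[
    {"slide": [0.003,0,0],"rot": [0,0,0],"claw": 1},
    {"slide": [0.003,0,0],"rot": [0,0,0],"claw": 1},
  ],
)

```text
time_s: 7.45
ee_pos: [0.5185, 0.0206, 0.0178]
ee_rot: [0.707, 0.707, -0.0, 0.001]
contact_force: [-0.4, -8.0, 5.0]
gripper_width: 0.0333
grasp_force: 42.1
```

>>> send_rows(
  steps=[
    {"slide": [0.003,0,0],"rot": [0,0,0],"claw": 1},
    {"slide": [0.003,0,0],"rot": [0,0,0],"claw": 1},
  ],
)

```text
time_s: 7.62
ee_pos: [0.5184, 0.0264, 0.0178]
ee_rot: [0.707, 0.707, -0.0, 0.001]
contact_force: [-0.4, -8.0, 5.9]
gripper_width: 0.0333
grasp_force: 42.1
```

>>> send_rows(
  steps=[
    {"slide": [0.003,0,0],"rot": [0,0,0],"claw": 1},
    {"slide": [0.003,0,0],"rot": [0,0,0],"claw": 1},
    {"slide": [0,0,0],"rot": [0,0,0],"claw": 1},
  ],
)

```text
time_s: 7.87
ee_pos: [0.5184, 0.0332, 0.0178]
ee_rot: [0.707, 0.707, -0.0, 0.001]
contact_force: [-0.2, -3.2, 5.7]
gripper_width: 0.0332
grasp_force: 42.1
```

The force peaked at about 8 N on the ramp and eased once the flat top was under the dome, so the fit is snug. I'll continue to mid-tongue.

>>> send_rows(
  steps=[
    {"slide": [0.006,0,0],"rot": [0,0,0],"claw": 1},
    {"slide": [0.006,0,0],"rot": [0,0,0],"claw": 1},
    {"slide": [0.006,0,0],"rot": [0,0,0],"claw": 1},
  ],
)

```text
time_s: 8.12
ee_pos: [0.5184, 0.0505, 0.0178]
ee_rot: [0.707, 0.707, -0.0, 0.001]
contact_force: [-0.5, -7.7, 5.3]
gripper_width: 0.0333
grasp_force: 42.2
```

>>> send_rows(
  steps=[
    {"slide": [0.006,0,0],"rot": [0,0,0],"claw": 1},
    {"slide": [0.006,0,0],"rot": [0,0,0],"claw": 1},
    {"slide": [0.006,0,0],"rot": [0,0,0],"claw": 1},
    {"slide": [0.005,0,0],"rot": [0,0,0],"claw": 1},
    {"slide": [0.003,0,0],"rot": [0,0,0],"claw": 1},
    {"slide": [0,0,0],"rot": [0,0,0],"claw": 1},
  ],
)

```text
time_s: 8.62
ee_pos: [0.5183, 0.0774, 0.0178]
ee_rot: [0.707, 0.707, -0.0, 0.0]
contact_force: [-0.6, -3.8, 6.3]
gripper_width: 0.0333
grasp_force: 42.1
```

Run:
```python
from h import *
for n in ("top","scene","wrist"):
    im=get_image(n); c=im["color"]
    if n=="scene": c=cv2.resize(c[150:240,280:440],None,fx=5,fy=5,interpolation=cv2.INTER_CUBIC); cv2.imwrite("pics/scene2.png",c)
    print(n);[print(r) for r in blobs(im,.007,.02,60,3000,(.45,.6,0,.15))];
    print("lug");[print(r) for r in blobs(im,.038,.055,30,2500,(.45,.6,0.03,.16))]
```

```text
top
lug
scene
lug
([345, 194], 68, [516.6, 82.2], [18.7, 26.9], 87.6, [40.6, 44.5, 46.4])
wrist
lug
([318, 128], 42, [517.2, 145.1], [2.3, 2.2], 43.5, [54.1, 54.6, 54.8])
([319, 147], 48, [517.1, 140.7], [2.3, 2.6], 44.8, [54.1, 54.6, 54.9])
```

View pics/scene2.png

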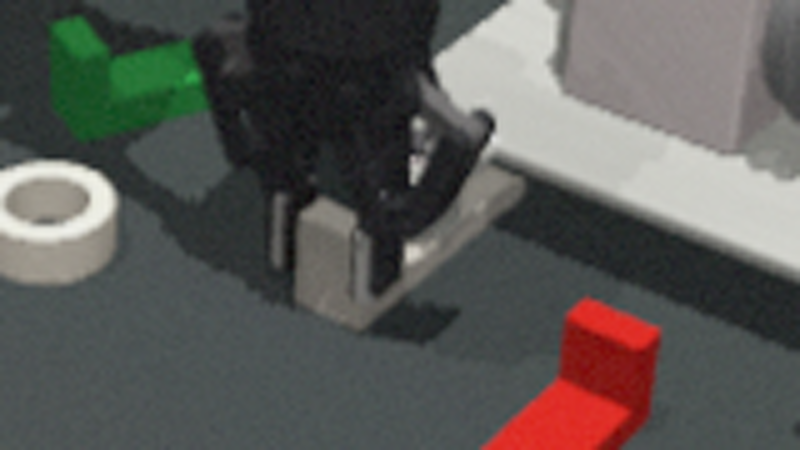

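The lug centre is at y ≈ 0.082, as planned, so I'll release and retreat.

>>> send_rows(
  steps=[
    {"slide": [0,0,-0.0005],"rot": [0,0,0],"claw": 1},
    {"slide": [0,0,0],"rot": [0,0,0],"claw": 0.35},
    {"slide": [0,0,0],"rot": [0,0,0],"claw": 0.35},
    {"slide": [0,0,0],"rot": [0,0,0],"claw": 0.35},
    {"slide": [0,0,0],"rot": [0,0,0],"claw": 0.35},
    {"slide": [0,0,-0.01],"rot": [0,0,0],"claw": 0.35},
    {"slide": [0,0,-0.02],"rot": [0,0,0],"claw": 0.35},
    {"slide": [0,0,-0.03],"rot": [0,0,0],"claw": 0.35},
    {"slide": [0,0,-0.03],"rot": [0,0,0],"claw": 0.35},
    {"slide": [-0.03,0,-0.03],"rot": [0,0,0],"claw": 0.35},
    {"slide": [-0.03,0,-0.02],"rot": [0,0,0],"claw": 0.35},
    {"slide": [-0.03,-0.02,0],"rot": [0,0,0],"claw": 0.35},
    {"slide": [-0.03,-0.03,0],"rot": [0,0,0],"claw": 0.35},
    {"slide": [-0.03,-0.03,0],"rot": [0,0,0],"claw": 0.35},
    {"slide": [-0.03,-0.03,0],"rot": [0,0,0],"claw": 0.35},
    {"slide": [-0.03,-0.03,0],"rot": [0,0,0],"claw": 0.35},
    {"slide": [0,0,0],"rot": [0,0,0],"claw": 0.35},
  ],
)

```text
time_s: 10.18
ee_pos: [0.3748, -0.1328, 0.1572]
ee_rot: [0.709, 0.705, -0.002, -0.001]
contact_force: [-0.3, 0.5, -0.7]
gripper_width: 0.0555
grasp_force: 0.0
```

Run:
```python
from h import *
for n in ("top","scene"):
    im=get_image(n); c=im["color"]
    if n=="scene": c=cv2.resize(c[140:230,300:460],None,fx=5,fy=5,interpolation=cv2.INTER_CUBIC); cv2.imwrite("pics/scene3.png",c)
    print(n);[print(r) for r in blobs(im,.007,.02,40,3000,(.45,.6,0,.15))];
    print("lug");[print(r) for r in blobs(im,.036,.055,30,2500,(.45,.6,0.03,.16))]
    w=cloud(im); g=cv2.cvtColor(c if n=="top" else im["color"],cv2.COLOR_BGR2GRAY)
    if n=="scene":
        for u in (357,360,363,366,369): print(u,[(v,int(g[v,u]),*(np.round(w[v,u]*1000).astype(int).tolist() if np.isfinite(w[v,u,0]) else ())) for v in range(190,200)])
```

```text
top
([210, 271], 249, [517.4, 109.2], [33.6, 34.0], 88.9, [12.6, 14.5, 16.2])
lug
([221, 267], 177, [517.4, 83.1], [16.7, 34.0], 88.8, [43.1, 45.5, 47.5])
scene
([361, 199], 284, [521.5, 136.4], [125.7, 36.2], 89.0, [9.4, 13.5, 17.7])
lug
([348, 195], 140, [519.4, 82.2], [20.1, 35.8], 89.5, [37.5, 43.5, 46.0])
357 [(190, 107, 516, 124, 30), (191, 130, 517, 122, 29), (192, 115, 517, 123, 26), (193, 101, 519, 120, 25), (194, 107, 517, 123, 21), (195, 124, 517, 123, 18), (196, 128, 517, 124, 15), (197, 177, 518, 123, 13), (198, 200, 520, 119, 13), (199, 201, 524, 113, 16)]
360 [(190, 23, 523, 125, 33), (191, 56, 524, 124, 30), (192, 115, 526, 120, 31), (193, 121, 525, 122, 27), (194, 102, 525, 123, 24), (195, 102, 524, 124, 20), (196, 106, 526, 122, 20), (197, 121, 524, 125, 14), (198, 188, 526, 122, 14), (199, 212, 529, 118, 15)]
363 [(190, 80, 529, 128, 33), (191, 25, 528, 128, 30), (192, 94, 530, 126, 30), (193, 111, 532, 124, 29), (194, 104, 530, 126, 24), (195, 102, 533, 122, 25), (196, 102, 532, 124, 21), (197, 108, 531, 126, 17), (198, 130, 532, 125, 15), (199, 193, 534, 121, 15)]
366 [(190, 125, 541, 120, 43), (191, 96, 533, 133, 30), (192, 96, 536, 129, 31), (193, 108, 537, 128, 29), (194, 104, 535, 131, 23), (195, 98, 535, 131, 21), (196, 99, 535, 131, 19), (197, 110, 535, 131, 16), (198, 142, 535, 132, 12), (199, 146, 538, 128, 13)]
369 [(190, 64, 535, 143, 27), (191, 107, 537, 139, 28), (192, 112, 537, 139, 25), (193, 100, 538, 138, 23), (194, 98, 539, 137, 22), (195, 107, 538, 138, 19), (196, 111, 537, 140, 14), (197, 102, 537, 140, 11), (198, 97, 537, 141, 8), (199, 108, 537, 141, 6)]
```

View pics/scene3.png

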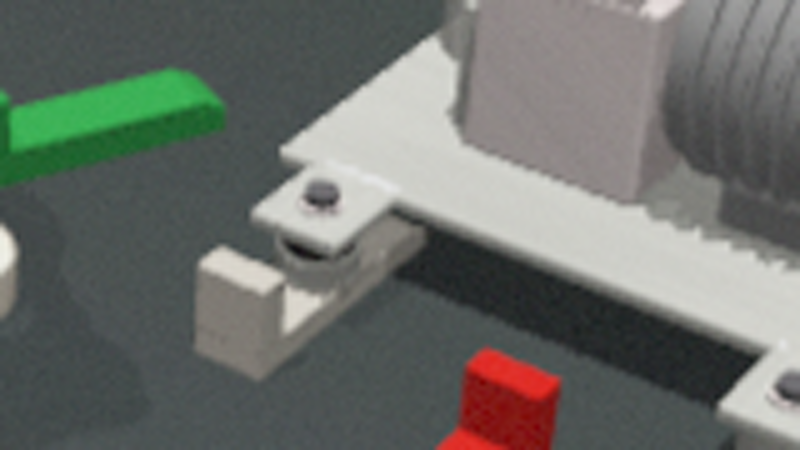

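The packer sits flat with the cup just above its tongue and the lug about 57 mm from the foot's axis, within about 1 mm of mid-tongue. The other two packers weren't moved and the arm is clear, so I'll hand in.

```bash
python3 -c "
from plant import job; print(job.finish_job())"
```

```text
the job is handed in; nothing more can be done
None
```

The middle packer (14 mm) slid in snugly under the foot, with the push peaking at about 8 N; I left it flat within about 1 mm of mid-tongue, did not move or try the other two, and handed the job in after about 10 s of robot time.

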